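Fit the chopping blade on the food processor's spindle

TASK

Fit the chopping blade into the food processor: stand it over the pin of the spindle in the bowl and, pressing only lightly, turn it until its slot finds the flats of the spindle and it goes down fully home on the bowl's boss. Never force it or lean on the machine (30 N at most), let go of the blade, and leave the other things where they are.

Things in the scene. Friction and masses are not known exactly. Their poses are not given: they have to be found in the camera images.
- blade_grip (a point): Chopping blade's grip, its centre, 72 mm above the unit's underside. The grip is an upright flat fin on top of a grey plastic hub: 32 mm along x, 14 mm thick along y, 46 mm high, from 49 to 95 mm above the underside; below it the hub is 36 mm wide. x: along fin, blades and slot; z up. A half turn about z makes no difference.
- blade_foot (a point): Centre of the blade unit's underside, 72 mm below blade_grip, same axes. Here opens a slot 26.5 mm (x) by 10.8 mm (y), 15 mm deep; from its roof a central round bore of 10 mm goes on up to 46 mm above the underside.
- blade: The whole blade unit, loose, standing upright: hub 36 mm wide, 95 mm high in all, two steel blades 10 mm above the underside reaching 55 mm either way along x. 0.09 to 0.16 kg. Origin and axes as blade_foot.
- seat (a point): Centre of the top of the rubber boss (46 mm across, gives up to 3 mm at about 14 N) in the bowl, 100 mm above the worktop: the unit's underside rests here when home; z up, x from the machine's front to its back. In it stands the spindle: a tang 24 by 9 mm with two flats, 14 mm high, a pin on top. The tang's angle is not measured: its long axis starts within 0.9 rad either way of this x.
- pin_tip (a point): Top of the spindle's round pin (8 mm, tapered tip), 46 mm above the seat. The spindle resists turning with 0.07 N m and is sprung: stays up below 3 N, then sinks 1 mm per N, stops after 7 mm. Not lined up, the unit's underside rests on the tang, 14 mm above the seat (7 mm fully pressed); lined up within about 0.06 rad, the tang springs into the slot and the unit can go down to the seat.
- processor: Food processor: white motor base 190 by 200 mm, fixed to the worktop, knob in front, open clear bowl on top: 160 mm across at the floor, 166 at the rim, wall 3 mm, rim 130 mm above the worktop (30 mm above the seat). Origin under the centre, on the spindle's axis; x from front to back.
- disc: slicing disc attachment, steel disc 84 mm across, white 24 mm round stub on top, 44 mm high; a bystander; origin under its centre
- cup: brown earthenware cup, 72 mm across, 65 mm high; a bystander; origin under its centre
- saucer: dark wooden saucer, 100 mm across, 18 mm high; a bystander; origin under its centre
- pepper: amber glass spice jar, 42 mm across, 95 mm high; a bystander; origin under its centre
- oil: amber oil bottle, 52 mm across, 160 mm high; a bystander; origin under its centre
- spatula: spatula lying flat; a bystander; origin near the middle of its length
- bowl: small white bowl, 110 mm across, 50 mm high; a bystander; origin under its centre

How it is judged (in metres and radians):
At the end, for the whole second after the job is handed in: The blade unit's underside lies on the seat (within 3 mm above it), centred within 4 mm, upright within 0.06 rad and at rest, so that the tang is in its slot; the robot has let go (horizontal distance between blade_foot and seat below 0.004 m and z of blade_foot in the frame of seat between -0.004 and 0.003 m and angle between blade_foot's own z axis and vertical below 0.06 rad and linear speed of blade below 0.02 m/s); the robot touches nothing.
It fails at once if the processor (bowl, spindle or base) is pushed with more than 30 N, by the blade or the robot (contact force between anything else and processor above 30 N).
It fails at once if a bystander is moved by more than 30 mm (distance of any of disc, cup, saucer, pepper, oil, spatula, bowl from where it was at the start of the episode above 0.03 m).
It also fails if it takes over 61 s, if anything falls off the work surface, if the arm or the gripper's body presses on something with over 40 N, if the wrist force passes 120 N, or if a joint passes its speed limit or range.

ROBOT

A 6-joint arm with a two-finger parallel gripper is mounted at the origin on the work surface. World frame = base frame: x ahead of the robot, y to its left, z up, the work surface at z = 0. Lengths are in mm, angles in rad, forces in N, time in s.
With the tool pointing down it reaches from about 275 to 1000 mm from the base axis. Payload 8.4 kg.
Tool frame: the origin (TCP) lies between the finger pads; the fingertips stand r.nose_length ahead of it and the grasp point (between the pads) lies 8 mm behind it (r.nose_length is the distance from the TCP to the fingertips, in mm); y points along the fingers, x is the direction in which the jaws open and shut, and the axes are right-handed (so a half turn about y gives the same grasp; the last joint's range is limited). The gripper opens to 85 mm and grips with 20 to 120 N. Pads are 22 mm wide; open, the fingers measure 114 mm over their backs; the gripper's body (76 mm by 85 mm) begins 54 mm behind the grasp point. The pads swing forward as they close: fully open they stand 13 mm farther back than shut.
Start: joints at [1.173, 0.353, 1.633, -0, 1.155, -0.002], TCP at [240.965, 576.683, 242.281] pointing down, gripper open.
Joint ranges: [-2.63, 2.63], [-0.92, 2.1], [0.06, 2.66], [-1.3, 4.44], [0, 2.69], [-3.02, 3.02]. Speed limits (rad/s): [2.22, 2.22, 2.79, 3.14, 3.14, 3.14].

INTERFACE

Orientations are given as [roll, pitch, yaw] about the fixed x, y, z axes, in that order (R = Rz(yaw) Ry(pitch) Rx(roll)).
In Python, from rig import r, cams, order gives the robot as it stands. The module is installed in compiled form; this text tells all that it offers.
- The arm moves only by the shell command python3 -m crank 'ROWS' [FORCE]. ROWS is JSON, a list of rows, each a list of 7 numbers: the turn, a rotation vector about the tool's x, y, z in degrees, then the shift along the tool's x, y, z in cm, then the opening, from -1 (shut) to 1 (fully open). A call has exactly 10 rows; each row shifts and turns the pose as measured when the row begins, along the tool's axes as they then stand; what a row does not reach is not made up. A row lasts 1/12 s, in which the tool goes at most 41.7 mm and 7.16 degrees, less where a joint would pass 70% of its speed; a pose out of reach is approached as far as the arm can. A call with a gripper value outside its range is refused whole. The fingers move at their own pace and stop on an object; FORCE is the grip in N (left out, the last holds). Time passes only in rows, so rows that do not move let the fingers close, or fill a call up. It gives the time, the measured TCP pose, the force and the opening at its end, in the units of the state.
- r.sense(): the state, without advancing time (a new reading comes with each control period).
- cams.grab_frame(name): name is "scene" or "side" or "wrist"; returns the picture (400x640x3 uint8, blue, green, red); there is no depth.
- cams.camera_info(name): a dict with "intrinsics" (3x3 intrinsics, pixels), "k1" (the pictures are not rectified: a ray, as slopes to the right and down, at radius r is drawn at 1 + k1 r^2 times it, then the intrinsics apply), "view" (4x4, takes a point from world to camera coordinates); the wrist camera has in their place "hand_eye" (4x4, takes a point from camera to tool coordinates, whose origin is the TCP and whose axes are the tool frame's). Camera axes: x right, y up, looking along -z (the intrinsics and any distortion apply to the point x, -y, -z); pixel columns grow to the right and rows downward; lengths in mm; the calibration is good to about 2 mm. A picture is of the moment at which its call begins: read the wrist's pose just before it. camera_info takes no time and is no camera call.
- order.sign_off(): hands the job in, once; it reports no verdict.
The state is a dict: "clock": time; "qpos": joint angles; "qvel": joint speeds; "joint_efforts": joint torques, N m; "eef_pos": TCP position; "tcp_rot": TCP orientation; "contact_force": force on the tool from outside, world axes, zero at the start; "wrist_torque": the same for the moment, N m; "opening": opening from 0.0 (shut) to 1.0 (fully open).
Only numpy, scipy, OpenCV 4.12 (cv2) and the standard library are available. Lean on these libraries where they do the work, as an engineer would, in place of code of your own. Each camera call takes 0.05 s, during which the arm holds its last target.

## Working session

There is one attempt and no reset: what is moved stays moved. The work goes in short steps, Python scripts to look and compute and a shell command to move; the robot and the scene stay as the last step left them, time stands still between calls to the robot, and variables do not carry over. Pictures are saved under pics/ and viewed, and the job is handed in when it is done.

```bash
mkdir -p pics; python3 - <<'E'
from rig import r,cams,order
import cv2,numpy as np
print(r.sense(), r.nose_length)
for n in ["scene","side","wrist"]:
    cv2.imwrite(f"pics/{n}0.png",cams.grab_frame(n)); print(n,cams.camera_info(n))
E
```

```text
{'clock': 0.0, 'qpos': array([ 1.17260959e+00,  3.53649280e-01,  1.63409442e+00,  1.08751748e-05,
        1.15521297e+00, -2.40847963e-03]), 'qvel': array([-0.00042252,  0.00110456,  0.00175851, -0.00062252, -0.00020524,
        0.000713  ]), 'joint_efforts': array([ 2.06804078e-03, -6.05237246e+01, -3.42077780e+01,  4.07385814e-04,
        9.13798925e-03, -2.49774388e-05]), 'eef_pos': array([240.78445964, 576.27730423, 241.57796072]), 'tcp_rot': array([-1.57078310e+00,  1.36398241e-03,  1.17501368e+00]), 'contact_force': array([-0.78063795, -0.40685611,  1.06108278]), 'wrist_torque': array([ 0.00899619,  0.00914972, -0.06880221]), 'opening': 0.9991641845760253} 11.0
scene {'intrinsics': array([[445.21231167,   0.        , 324.32101927],
       [  0.        , 445.21231167, 192.61622943],
       [  0.        ,   0.        ,   1.        ]]), 'k1': -0.09216515278530214, 'view': array([[-2.16780353e-01,  9.76094307e-01,  1.56902076e-02,
         1.43874063e+02],
       [-6.77282646e-01, -1.61953676e-01,  7.17676267e-01,
         2.82027180e+02],
       [ 7.03060805e-01,  1.44951409e-01, 
[... 540 characters left out ...]
1488023e-01,  6.00988058e-01,
        -9.60571493e+02],
       [ 0.00000000e+00,  0.00000000e+00,  0.00000000e+00,
         1.00000000e+00]])}
wrist {'intrinsics': array([[351.85705708,   0.        , 317.29691021],
       [  0.        , 351.85705708, 203.4860446 ],
       [  0.        ,   0.        ,   1.        ]]), 'k1': -0.06595459486700614, 'hand_eye': array([[ 9.99999726e-01,  3.41329944e-04,  6.57606412e-04,
        -6.33936537e-01],
       [ 5.17797822e-04,  3.12874016e-01, -9.49794495e-01,
        -1.30900713e+02],
       [-5.29941260e-04,  9.49794574e-01,  3.12873753e-01,
         8.09494568e+01],
       [ 0.00000000e+00,  0.00000000e+00,  0.00000000e+00,
         1.00000000e+00]])}
```

View pics/scene0.png

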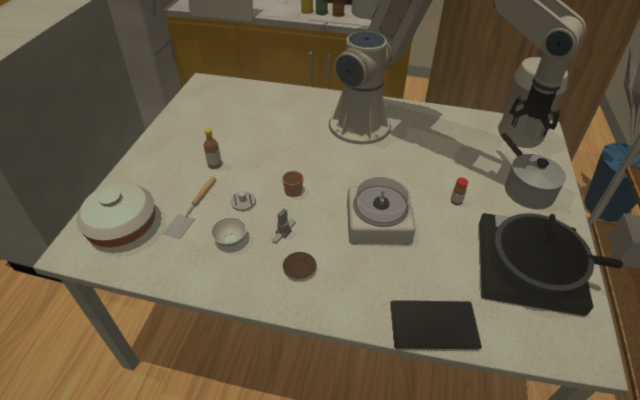

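View pics/side0.png

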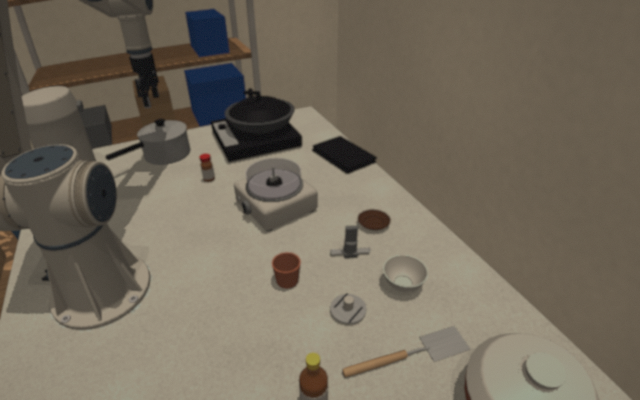

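View pics/wrist0.png

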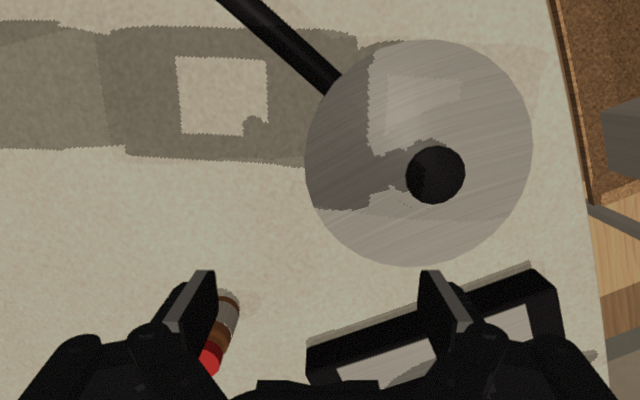

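The scene picture shows the blade standing at about (283,225), its steel blades running from (273,241) to (296,221). The processor is at (381,210), the cup at (293,184), the saucer at (299,266) and the bowl at (229,235). Next I enlarge the crops and measure.

```bash
cat > h.py <<'E'
import numpy as np,cv2
from rig import r,cams
from scipy.spatial.transform import Rotation as R
def und(n,uv):
    c=cams.camera_info(n);K=c["intrinsics"]
    p=cv2.undistortPoints(np.array(uv,float).reshape(-1,1,2),K,np.array([c["k1"],0,0,0.]),None).reshape(-1,2)
    return p
def ray(n,uv,T=None):
    c=cams.camera_info(n); p=und(n,uv)
    d=np.c_[p[:,0],-p[:,1],-np.ones(len(p))]
    if n=="wrist": M=T@c["hand_eye"]
    else: M=np.linalg.inv(c["view"])
    return M[:3,3],d@M[:3,:3].T
def plane(n,uv,z,T=None):
    o,d=ray(n,uv,T); return o+d*((z-o[2])/d[:,2])[:,None]
def tri(n1,u1,n2,u2,T1=None,T2=None):
    o1,d1=ray(n1,[u1],T1);o2,d2=ray(n2,[u2],T2);d1=d1[0]/np.linalg.norm(d1);d2=d2[0]/np.linalg.norm(d2)
    s=np.linalg.lstsq(np.c_[d1,-d2],o2-o1,rcond=None)[0]
    a=o1+s[0]*d1;b=o2+s[1]*d2
    return (a+b)/2,np.linalg.norm(a-b)
def proj(n,P,T=None):
    c=cams.camera_info(n);P=np.atleast_2d(P)
    V=c["view"] if n!="wrist" else np.linalg.inv(T@c["hand_eye"])
    q=P@V[:3,:3].T+V[:3,3]; s=np.c_[q[:,0]/-q[:,2],q[:,1]/q[:,2]]
    s=s*(1+c["k1"]*(s**2).sum(1))[:,None]
    K=c["intrinsics"];return s*[K[0,0],K[1,1]]+K[:2,2]
def tool(s):
    T=np.eye(4);T[:3,:3]=R.from_euler("xyz",s["tcp_rot"]).as_matrix();T[:3,3]=s["eef_pos"];return T
E
python3 - <<'E'
import cv2
for n,(x,y) in dict(scene=(200,150),side=(220,130)).items():
    im=cv2.imread(f"pics/{n}0.png")[y:y+150,x:x+230 if n=="scene" else x+200]
    cv2.imwrite(f"pics/{n}0z.png",cv2.resize(im,None,fx=3.4,fy=3.4,interpolation=cv2.INTER_CUBIC))
E
```

```text
(no output)
```

View pics/scene0z.png

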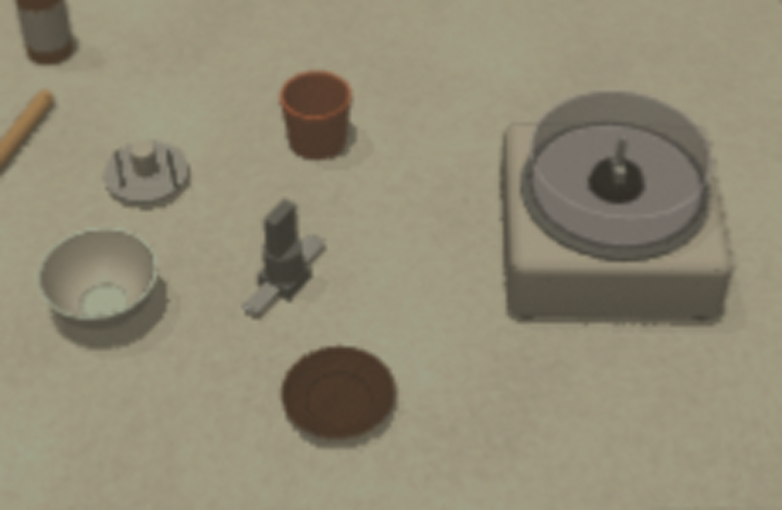

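View pics/side0z.png

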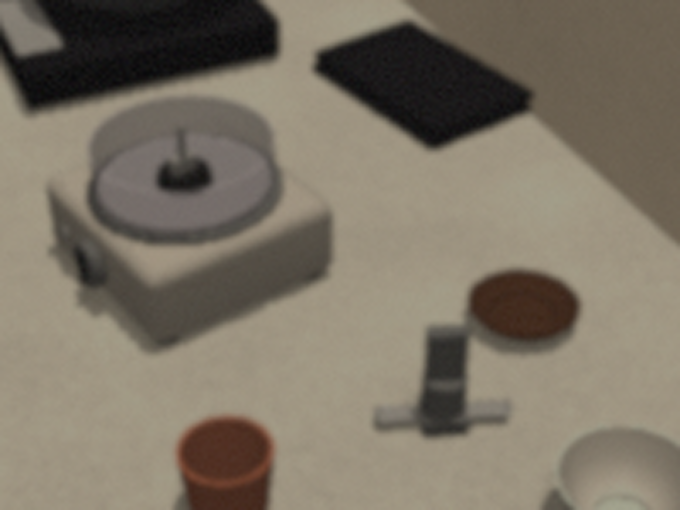

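```bash
python3 - <<'E'
from h import *
S=lambda x,y:(x/3.4+200-.35,y/3.4+150-.35)
D=lambda x,y:(x/3.4+220-.35,y/3.4+130-.35)
print("fin top",tri("scene",S(286,207),"side",D(447,332)))
print("pin tip",tri("scene",S(622,141),"side",D(182,130)))
a=plane("scene",[S(250,309),S(319,244)],11);b=plane("side",[D(377,418),D(509,409)],11)
for p in (a,b):
    d=p[0]-p[1];print(p,np.linalg.norm(d),np.arctan2(d[1],d[0]),p.mean(0))
p=plane("scene",[S(30*0+343,395),S(317,90)],18);print("saucer,cup",p)
E
```

```text
fin top (array([ 632.8180211 , -137.59284964,   94.37826148]), np.float64(8.422859609313994))
pin tip (array([526.90182428, 146.9798164 , 142.3114482 ]), np.float64(2.79103464950062))
[[ 683.88932072 -157.29231212   11.        ]
 [ 592.67863133 -117.42413407   11.        ]] 99.54326436212946 -0.4120745231439686 [ 638.28397602 -137.3582231    11.        ]
[[ 585.28623801 -125.35021104   11.        ]
 [ 684.93988477 -160.16037922   11.        ]] 105.55850094448185 2.805531298909418 [ 635.11306139 -142.75529513   11.        ]
saucer,cup [[ 762.42255581  -49.409973     18.        ]
 [ 391.13005774 -174.71310301   18.        ]]
```

Both views agree. The blade stands at about (635,-140) with its fin along about -0.38 rad. The pin tip is near (527,147,142–146), and the fin top measures 94 mm against 95 expected. I'll go over the bowl first and look down.

```bash
python3 -m crank '[[0,0,0,-2.2,0,-3.3,1],[0,0,0,-2.2,0,-3.3,1],[0,0,0,-2.2,0,-3.3,1],[0,0,0,-2.2,0,-3.3,1],[0,0,0,-2.2,0,-3.3,1],[0,0,0,-2.2,0,-3.3,1],[0,0,0,-2.2,0,-3.3,1],[0,0,0,-2.2,0,-3.3,1],[0,0,0,-2.2,0,-3.3,1],[0,0,0,-2.2,0,-3.3,1]]' 40
```

```text
clock: 0.98
eef_pos: [464.1, 238.6, 239.0]
tcp_rot: [-1.569, 0.001, 1.187]
contact_force: [0.8, 0.6, -0.1]
opening: 1.001
```

```bash
python3 -m crank '[[0,0,0,-2.1,0,-3.1,1],[0,0,0,-2.1,0,-3.1,1],[0,0,0,-2.1,0,-3.1,1],[0,0,0,0,-1,0,1],[0,0,0,0,0,0,1],[0,0,0,0,0,0,1],[0,0,0,0,0,0,1],[0,0,0,0,0,0,1],[0,0,0,0,0,0,1],[0,0,0,0,0,0,1]]'
python3 - <<'E'
from h import *
s=r.sense(); im=cams.grab_frame("wrist"); cv2.imwrite("pics/w1.png",im); np.save("w1.npy",tool(s)); print(s["eef_pos"],s["tcp_rot"])
print(proj("wrist",[[527,147,146],[527,147,114],[527,147,100]],tool(s)))
E
```

```text
clock: 1.82
eef_pos: [529.8, 135.3, 247.1]
tcp_rot: [-1.568, 0.003, 1.182]
contact_force: [0.4, 0.3, 0.6]
opening: 1.002
[529.81733477 135.33833703 247.05036991] [-1.56751023  0.00280818  1.18219328]
[[332.89349447 200.53606349]
 [331.29630928 188.13626602]
 [330.70344198 183.53877796]]
```

View pics/w1.png

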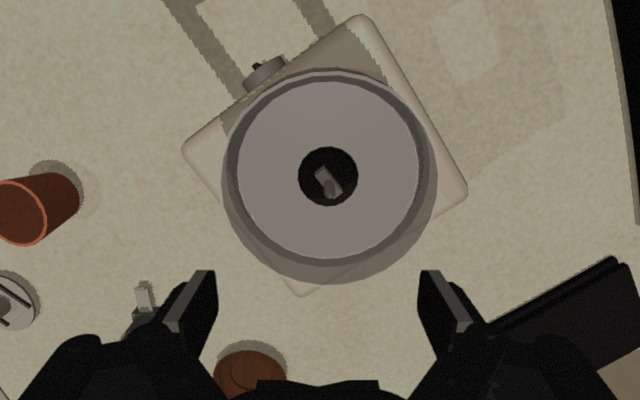

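```bash
python3 - <<'E'
import cv2
im=cv2.imread("pics/w1.png")[135:220,285:375]
im=cv2.convertScaleAbs(im,alpha=1.6,beta=10)
cv2.imwrite("pics/w1z.png",cv2.resize(im,None,fx=6.5,fy=6.5,interpolation=cv2.INTER_CUBIC))
E
```

```text
(no output)
```

View pics/w1z.png

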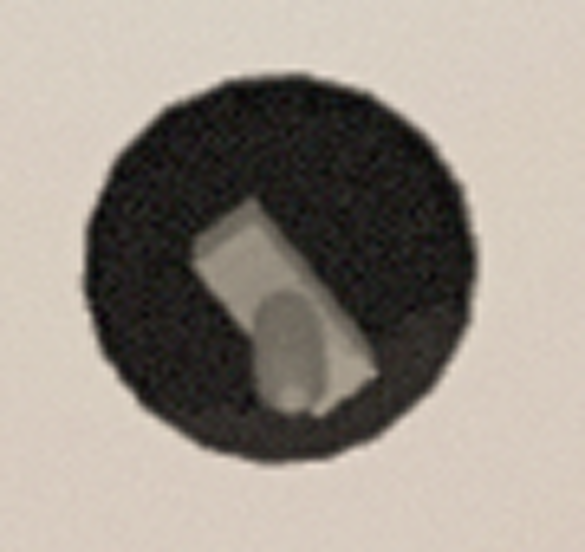

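```bash
python3 - <<'E'
from h import *
T=np.load("w1.npy"); im=cv2.imread("pics/w1.png")
g=im.max(2); m=(g<75).astype(np.uint8); m[:, :285]=0;m[:,375:]=0;m[:135]=0;m[220:]=0
c=max(cv2.findContours(m,cv2.RETR_EXTERNAL,cv2.CHAIN_APPROX_NONE)[0],key=cv2.contourArea)
q=plane("wrist",c[:,0,:].astype(float),100,T)
ce,rad=cv2.minEnclosingCircle(q[:,:2].astype(np.float32));print("boss",ce,rad, cv2.fitEllipse(q[:,:2].astype(np.float32)))
W=lambda x,y:((x+.5)/6.5+285-.5,(y+.5)/6.5+135-.5)
t=plane("wrist",[W(200,265),W(250,222),W(375,378),W(318,415)],114,T)
print(t.round(1), t.mean(0))
e=lambda a,b:(np.linalg.norm(t[a]-t[b]),np.arctan2(*(t[b]-t[a])[1::-1]))
print(e(0,3),e(1,2),e(0,1),e(3,2))
print("pin",plane("wrist",[W(290,395)],145,T))
# processor base corners, z ~? 
b=plane("wrist",[(183,150),(360,15),(468,190)],80,T);print(b.round(),[np.arctan2(*(b[i+1]-b[i])[1::-1]) for i in (0,1)],np.linalg.norm(np.diff(b,axis=0),axis=1))
E
```

```text
boss (520.7843627929688, 147.09678649902344) 24.989198684692383 ((520.5637817382812, 146.83871459960938), (48.00741195678711, 48.91875076293945), 72.30690002441406)
[[512.9 139.4 114. ]
 [510.3 146.8 114. ]
 [533.7 153.6 114. ]
 [535.5 145.5 114. ]] [523.07400641 146.32711133 114.        ]
(np.float64(23.415531157415185), np.float64(0.264536986505864)) (np.float64(24.386537488465933), np.float64(0.28041345443652155)) (np.float64(7.863725962312697), np.float64(1.904384095320439)) (np.float64(8.243124454566273), np.float64(1.7837076323676766))
pin [[522.83600342 145.93061569 145.        ]]
[[456.  39.  80.]
 [416. 216.  80.]
 [584. 257.  80.]] [np.float64(1.7968375340183596), np.float64(0.2353360156311878)] [181.76570391 173.01900098]
```

The wrist picture shows the boss as a black disc at (328,176). The tang lies on it with its long axis at about 0.27 rad, top face 24 x 8 mm as expected. The pin tip is near (329,196), which puts the seat at about (522,146.5). I'll turn to the insertion yaw (about 1.84) and measure the pin again, so that calibration bias cancels.

```bash
python3 -m crank '[[0,0,0,0.7,0,1.1,1],[0,-6.2,0,0,0,0,1],[0,-6.2,0,0,0,0,1],[0,-6.2,0,0,0,0,1],[0,-6.2,0,0,0,0,1],[0,-6.2,0,0,0,0,1],[0,-6.2,0,0,0,0,1],[0,0,0,0,0,0,1],[0,0,0,0,0,0,1],[0,0,0,0,0,0,1]]'
python3 - <<'E'
from h import *
s=r.sense(); im=cams.grab_frame("wrist"); cv2.imwrite("pics/w2.png",im); np.save("w2.npy",tool(s)); print(s["eef_pos"],s["tcp_rot"])
z=cv2.convertScaleAbs(im[135:235,270:390],alpha=1.6,beta=10)
cv2.imwrite("pics/w2z.png",cv2.resize(z,None,fx=6,fy=6,interpolation=cv2.INTER_CUBIC))
E
```

```text
clock: 2.7
eef_pos: [516.1, 154.7, 246.4]
tcp_rot: [-1.564, -0.002, 1.861]
contact_force: [0.3, 0.0, -0.1]
opening: 0.997
[516.13189911 154.71828003 246.36391857] [-1.56426803 -0.00211511  1.86132399]
```

View pics/w2z.png

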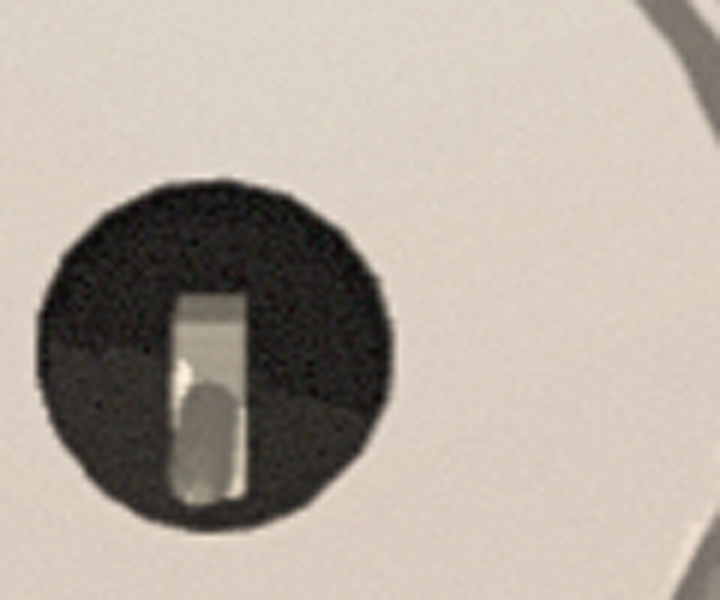

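```bash
cat >> h.py <<'E'
def intool(T,P): return (np.atleast_2d(P)-T[:3,3])@T[:3,:3]
E
python3 - <<'E'
from h import *
T=np.load("w2.npy"); im=cv2.imread("pics/w2.png")
W=lambda x,y:((x+.5)/6+270-.5,(y+.5)/6+135-.5)
t=plane("wrist",[W(174,322),W(248,322),W(248,498),W(172,498)],114,T)
e=lambda a,b:(np.linalg.norm(t[a]-t[b]),np.arctan2(*(t[b]-t[a])[1::-1]))
print(t.round(1),t.mean(0),e(0,3),e(1,2),e(0,1))
pn=plane("wrist",[W(200,488)],146,T);print("pin",pn)
g=im.max(2); m=(g<75).astype(np.uint8); m[:, :270]=0;m[:,345:]=0;m[:135]=0;m[235:]=0
c=max(cv2.findContours(m,cv2.RETR_EXTERNAL,cv2.CHAIN_APPROX_NONE)[0],key=cv2.contourArea)
q=plane("wrist",c[:,0,:].astype(float),100,T);bo=cv2.fitEllipse(q[:,:2].astype(np.float32));print(bo)
print("tool frame tang",intool(T,t.mean(0)),"pin",intool(T,pn),"boss",intool(T,[*bo[0],100]))
E
```

```text
[[512.7 138.5 114. ]
 [510.  147.7 114. ]
 [533.3 154.5 114. ]
 [536.1 144.8 114. ]] [523.02514359 146.41379438 114.        ] (np.float64(24.2645221015907), np.float64(0.2627326446724484)) (np.float64(24.254346380805735), np.float64(0.2844377911585697)) (np.float64(9.582625195003482), np.float64(1.859927113706091))
pin [[522.26164159 145.98068173 146.        ]]
((520.20947265625, 145.5412139892578), (47.942752838134766, 49.46555709838867), 100.46293640136719)
tool frame tang [[-10.21103418 132.31221202  -5.08935852]] pin [[-10.33960124 100.31813581  -4.02489632]] boss [[-10.27008773 146.33106297  -2.23318448]]
```

```bash
python3 -m crank '[[0,6.4,0,0,0,0,1],[0,6.4,0,0,0,0,1],[0,6.4,0,0,0,0,1],[0,6.4,0,0,0,0,1],[0,6.4,0,0,0,0,1],[0,6.4,0,0,0,0,1],[0,0,0,-2.8,0,-2.7,1],[0,0,0,-2.8,0,-2.7,1],[0,0,0,-2.8,0,-2.7,1],[0,0,0,-2.8,0,-2.7,1]]'
python3 -m crank '[[0,0,0,-2.8,0,-2.7,1],[0,0,0,-2.8,0,-2.7,1],[0,0,0,-2.8,0,-2.7,1],[0,0,0,-2.4,0,-2.4,1],[0,0,0,0,2,0,1],[0,0,0,0,2,0,1],[0,0,0,0,0,0,1],[0,0,0,0,0,0,1],[0,0,0,0,0,0,1],[0,0,0,0,0,0,1]]'
python3 - <<'E'
from h import *
s=r.sense(); im=cams.grab_frame("wrist"); cv2.imwrite("pics/w3.png",im); np.save("w3.npy",tool(s)); print(s["eef_pos"],s["tcp_rot"],s["qpos"])
E
```

```text
clock: 3.58
eef_pos: [566.7, 11.4, 246.1]
tcp_rot: [-1.563, -0.0, 1.137]
contact_force: [1.2, 0.2, 0.0]
opening: 0.999
clock: 4.42
eef_pos: [620.1, -146.7, 206.0]
tcp_rot: [-1.568, 0.0, 1.108]
contact_force: [0.1, 0.4, -0.2]
opening: 0.999
[ 620.13239923 -146.74644337  205.99703162] [-1.56846616e+00  4.04665057e-04  1.10842297e+00] [-2.34785278e-01  4.07403166e-01  1.63795844e+00  1.47683085e-04
  1.09859243e+00 -1.34327511e+00]
```

View pics/w3.png

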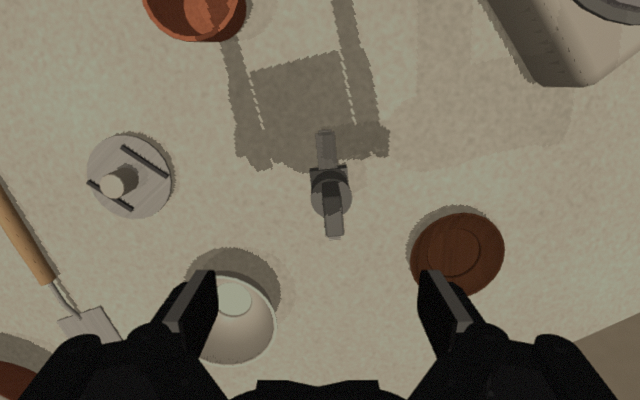

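```bash
python3 - <<'E'
import cv2
im=cv2.imread("pics/w3.png")[120:245,290:370]
im=cv2.convertScaleAbs(im,alpha=1.5,beta=10)
cv2.imwrite("pics/w3z.png",cv2.resize(im,None,fx=4.8,fy=4.8,interpolation=cv2.INTER_CUBIC))
E
```

```text
(no output)
```

View pics/w3z.png

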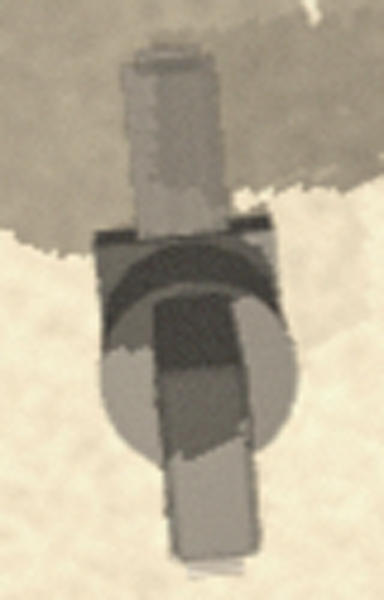

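```bash
python3 - <<'E'
from h import *
T=np.load("w3.npy")
W=lambda x,y:((x+.5)/4.8+290-.5,(y+.5)/4.8+120-.5)
t=plane("wrist",[W(161,371),W(246,363),W(260,552),W(172,559)],95,T)
e=lambda a,b:(np.linalg.norm(t[a]-t[b]),np.arctan2(*(t[b]-t[a])[1::-1]))
print(t.round(1),t.mean(0),e(0,3),e(1,2),e(0,1),e(3,2))
print("tool",intool(T,t.mean(0)))
b=plane("wrist",[W(125,62),W(137,232),W(216,55),W(229,228)],11,T)
print(b.round(1),[np.arctan2(*(b[i+1]-b[i])[1::-1]) for i in (0,2)])
w=plane("wrist",[(274,330),(234,298)],50,T);print("bowl rim", w, intool(T,w))
w=plane("wrist",[(408,250),(455,208)],18,T);print("saucer",intool(T,w))
E
```

```text
[[ 615.8 -140.9   95. ]
 [ 620.4 -128.9   95. ]
 [ 649.1 -140.1   95. ]
 [ 644.  -152.9   95. ]] [ 632.34047959 -140.70509831   95.        ] (np.float64(30.64251714885965), np.float64(-0.40177438429470413)) (np.float64(30.793979198391202), np.float64(-0.37108127074468006)) (np.float64(12.780434691836726), np.float64(1.2064465158754942)) (np.float64(13.72074416444249), np.float64(1.1938943302233556))
tool [[ 10.89759856 110.97314923  -8.48991164]]
[[ 581.  -130.    11. ]
 [ 611.7 -142.7   11. ]
 [ 587.6 -113.9   11. ]
 [ 619.1 -126.2   11. ]] [np.float64(-0.39314236155173643), np.float64(-0.3728897177225661)]
bowl rim [[ 729.71024111 -250.07193543   50.        ]
 [ 680.78618207 -266.51701735   50.        ]] [[ -43.53303415  155.67831506 -144.52567859]
 [ -80.07504554  155.77803936 -108.07467407]]
saucer [[ 90.03016943 187.79049284 -73.22748744]
 [132.36107076 187.87697638 -28.76142562]]
```

```bash
python3 -m crank '[[0,-4.3,0,0,0,0,1],[0,0,0,1.0,0,-0.9,1],[0,0,0,0,3,0,1],[0,0,0,0,3,0,1],[0,0,0,0,2,0,1],[0,0,0,0,1,0,1],[0,0,0,0,0,0,1],[0,0,0,0,0,0,1],[0,0,0,0,0,0,1],[0,0,0,0,0,0,1]]'
python3 - <<'E'
from h import *
s=r.sense(); im=cams.grab_frame("wrist"); cv2.imwrite("pics/w4.png",im); np.save("w4.npy",tool(s)); print(s["eef_pos"],s["tcp_rot"])
E
```

```text
clock: 5.3
eef_pos: [644.2, -135.6, 124.8]
tcp_rot: [-1.587, -0.004, 1.18]
contact_force: [0.5, 0.7, 0.4]
opening: 0.998
[ 644.24600735 -135.56315072  124.76136428] [-1.58710504 -0.00436799  1.17977212]
```

View pics/w4.png

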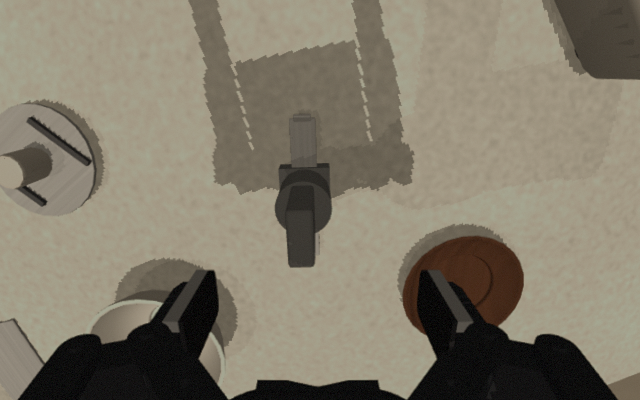

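```bash
python3 - <<'E'
from h import *
T=np.load("w4.npy"); im=cv2.imread("pics/w4.png")
z=cv2.convertScaleAbs(im[180:280,260:350],alpha=2.2,beta=10)
cv2.imwrite("pics/w4z.png",cv2.resize(z,None,fx=5,fy=5,interpolation=cv2.INTER_CUBIC))
t=plane("wrist",[(302,210),(302,267)],95,T);print(t,intool(T,t))
print(proj("wrist",[632.3,-140.7,95],T))
E
```

```text
[[ 618.64501385 -133.66239016   95.        ]
 [ 647.25505961 -145.97393484   95.        ]] [[-8.13007864 29.32438113 24.87458654]
 [-8.60802892 29.83017178 -6.26420904]]
[[299.84697917 238.89768663]]
```

View pics/w4z.png

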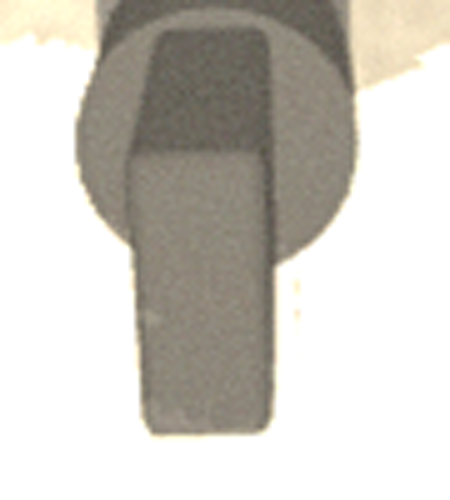

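```bash
python3 - <<'E'
from h import *
T=np.load("w4.npy")
W=lambda x,y:((x+.5)/5+260-.5,(y+.5)/5+180-.5)
t=plane("wrist",[W(130,151),W(266,151),W(273,433),W(142,434)],95,T)
e=lambda a,b:(np.linalg.norm(t[a]-t[b]),np.arctan2(*(t[b]-t[a])[1::-1]))
print(t.mean(0),e(0,3),e(1,2),e(0,1),e(3,2));print(intool(T,t),intool(T,t.mean(0)))
E
```

```text
[ 632.3702125 -140.55676     95.       ] (np.float64(30.905100088835923), np.float64(-0.3824262954207614)) (np.float64(30.7887064989442), np.float64(-0.37261985452253393)) (np.float64(13.124667695327275), np.float64(1.1779486976621776)) (np.float64(13.425891099345492), np.float64(1.1869622978750316))
[[-16.0432252   29.28791409  24.9909371 ]
 [ -2.91870452  29.34562485  24.96794335]
 [ -2.35209581  29.85011627  -5.81141484]
 [-15.77751179  29.79305593  -5.90889201]] [[-9.27288433 29.56917779  9.5596434 ]]
```

The fin top is 31 x 13.3 mm (32 x 14 given), centred at (632.4,-140.6), the same as the previous measurement. I'll level the tool, centre it, go down and grip.

```bash
python3 -m crank '[[0.93,0,0,0,0,0,1],[0,0,0,-0.5,0,0.5,1],[0,0,0,-0.4,0,0.4,1],[0,0,0,0,0,0,1],[0,0,0,0,1.2,0,1],[0,0,0,0,1.2,0,1],[0,0,0,0,1,0,1],[0,0,0,0,1,0,1],[0,0,0,0,0,0,1],[0,0,0,0,0,0,1]]'
python3 -c "
from h import *
s=r.sense();T=tool(s);print(T[:3,3],s['tcp_rot'],intool(T,[632.4,-140.6,78]))"
```

```text
clock: 6.18
eef_pos: [631.9, -141.7, 78.2]
tcp_rot: [-1.572, -0.005, 1.178]
contact_force: [0.0, 0.8, 0.9]
opening: 1.002
[ 631.92113851 -141.66626077   78.21900498] [-1.57239384 -0.00493572  1.17831376] [[ 1.16724622  0.22482392 -0.03426384]]
```

```bash
python3 -m crank '[[0,-0.4,0,0.1,0.7,0,1],[0,0,0,0,0.1,0,0.2],[0,0,0,0,0,0,-1],[0,0,0,0,0,0,-1],[0,0,0,0,0,0,-1],[0,0,0,0,0,0,-1],[0,0,0,0,0,0,-1],[0,0,0,0,0,0,-1],[0,0,0,0,0,0,-1],[0,0,0,0,0,0,-1]]' 40
python3 - <<'E'
from h import *
s=r.sense(); im=cams.grab_frame("wrist"); cv2.imwrite("pics/w5.png",im); np.save("w5.npy",tool(s)); print(s["eef_pos"],s["tcp_rot"],s["opening"])
E
```

```text
clock: 7.02
eef_pos: [633.2, -140.5, 70.2]
tcp_rot: [-1.574, -0.005, 1.187]
contact_force: [-0.5, 0.3, -1.5]
opening: 0.158
[ 633.18576056 -140.47756803   70.16791588] [-1.57365007 -0.00506328  1.18659745] 0.15839793343427785
```

View pics/w5.png

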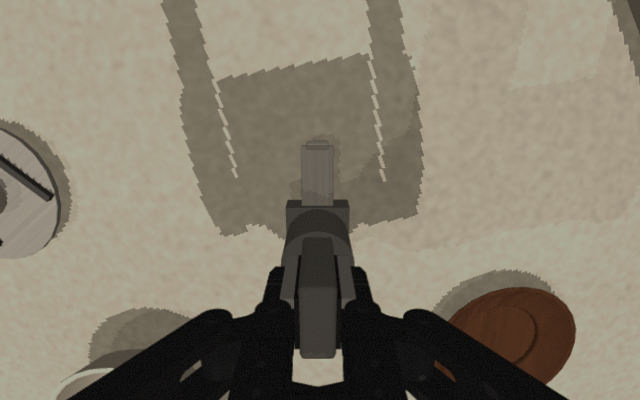

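```bash
python3 - <<'E'
from h import *
T=np.load("w5.npy"); im=cv2.imread("pics/w5.png")
z=cv2.convertScaleAbs(im[190:370,270:370],alpha=3,beta=10)
cv2.imwrite("pics/w5z.png",cv2.resize(z,None,fx=3.3,fy=3.3,interpolation=cv2.INTER_CUBIC))
E
```

```text
(no output)
```

View pics/w5z.png

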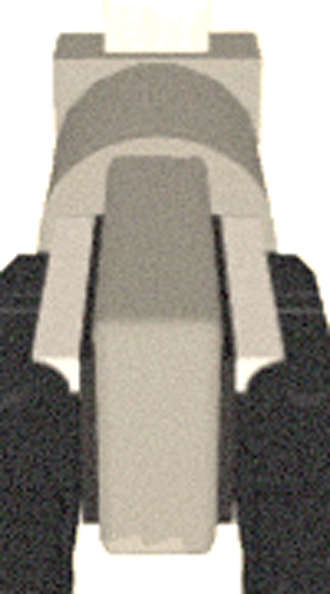

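```bash
python3 - <<'E'
from h import *
T=np.load("w5.npy")
W=lambda x,y:((x+.5)/3.3+270-.5,(y+.5)/3.3+190-.5)
t=plane("wrist",[W(93,322),W(222,322),W(216,552),W(103,552)],95,T)
e=lambda a,b:(np.linalg.norm(t[a]-t[b]),np.arctan2(*(t[b]-t[a])[1::-1]))
print(t.mean(0),e(0,3),e(1,2),e(0,1),e(3,2));print(intool(T,t),intool(T,t.mean(0)))
E
```

```text
[ 632.51547985 -140.97402579   95.        ] (np.float64(30.368093016553633), np.float64(-0.36689509620658595)) (np.float64(30.380266309293894), np.float64(-0.38738474348000973)) (np.float64(13.515352543712153), np.float64(1.1832230390756968)) (np.float64(12.893181585152856), np.float64(1.1817753717274337))
[[ -7.45047448 -24.91466936  15.57301732]
 [  6.06462787 -24.84610815  15.5276065 ]
 [  5.96784174 -24.75990132 -14.85238333]
 [ -6.92502468 -24.82535923 -14.79039816]] [[ -0.58575739 -24.83650952   0.36446058]]
```

The unit is gripped: the opening of 0.158 is about 13.4 mm, and the fin sits centred in the tool within 0.6 mm. Lift, then move over towards the bowl.

```bash
python3 -m crank '[[0,0,0,0,-1,0,-1],[0,0,0,0,-2.5,0,-1],[0,0,0,0,-3.5,0,-1],[0,0,0,0,-3.5,0,-1],[0,0,0,0,-3.5,0,-1],[0,0,0,0,-2.5,0,-1],[0,0,0,0,-1,0,-1],[0,0,0,0,0,0,-1],[0,-3,0,1,0,1,-1],[0,-4,0,2,0,2,-1]]'
python3 -m crank '[[0,-5,0,2.4,0,1.8,-1],[0,-5,0,2.4,0,1.6,-1],[0,-5,0,2.4,0,1.4,-1],[0,-5,0,2.4,0,1.2,-1],[0,-4,0,2.4,0,1,-1],[0,-3,0,2.2,0,0.8,-1],[0,-2,0,2,0,0.6,-1],[0,-1,0,2,0,0.4,-1],[0,0,0,0,0,0,-1],[0,0,0,0,0,0,-1]]'
python3 -c "
from h import *
s=r.sense();T=tool(s);print(T[:3,3],s['tcp_rot'],s['qpos'],intool(T,[522.8,146.4,240]))"
```

```text
clock: 7.9
eef_pos: [613.7, -105.1, 254.6]
tcp_rot: [-1.573, -0.003, 1.307]
contact_force: [-0.3, -0.1, -1.2]
opening: 0.165
clock: 8.73
eef_pos: [507.2, 87.7, 238.2]
tcp_rot: [-1.551, -0.009, 1.862]
contact_force: [0.2, -0.2, -1.3]
opening: 0.16
[507.22830676  87.70152543 238.1767741 ] [-1.55113885 -0.00862065  1.86237955] [ 0.16439427  0.19660092  1.85713745  0.00676638  1.10845596 -1.7011505 ] [[ 51.75822479  -2.00166629 -31.75519167]]
```

```bash
python3 -m crank '[[-1.3,0.9,0.2,1.7,0,-1.1,-1],[0,0,0,1.7,0,-1.0,-1],[0,0,0,1.2,0,-0.7,-1],[0,0,0,0.4,0,-0.3,-1],[0,0,0,0,0,0,-1],[0,0,0,0,0,0,-1],[0,0,0,0,0,0,-1],[0,0,0,0,0,0,-1],[0,0,0,0,0,0,-1],[0,0,0,0,0,0,-1]]'
python3 - <<'E'
from h import *
s=r.sense();T=tool(s);print(T[:3,3],s['tcp_rot'],intool(T,[522.8,146.4,240]))
for n in ("wrist","scene","side"):
    im=cams.grab_frame(n)
    if n!="wrist":
        u,v=proj(n,[522,146,150])[0].astype(int); im=cv2.resize(im[v-50:v+50,u-60:u+60],None,fx=6,fy=6,interpolation=cv2.INTER_CUBIC)
    cv2.imwrite(f"pics/{n}6.png",im)
E
```

```text
clock: 9.57
eef_pos: [522.1, 139.3, 231.4]
tcp_rot: [-1.564, -0.003, 1.84]
contact_force: [0.1, 0.0, -1.1]
opening: 0.16
[522.08185833 139.32631499 231.44522373] [-1.56425415 -0.0027406   1.83963582] [[ 6.65226943 -8.55321565 -2.51530465]]
```

View pics/scene6.png

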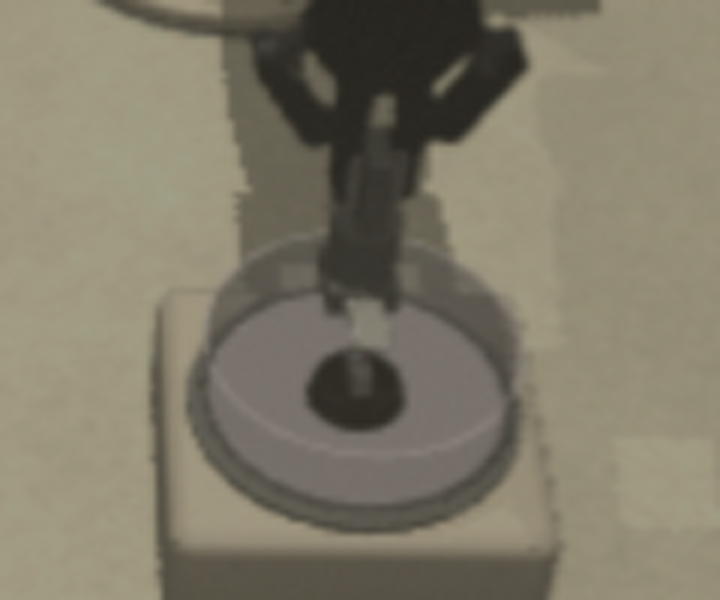

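View pics/side6.png

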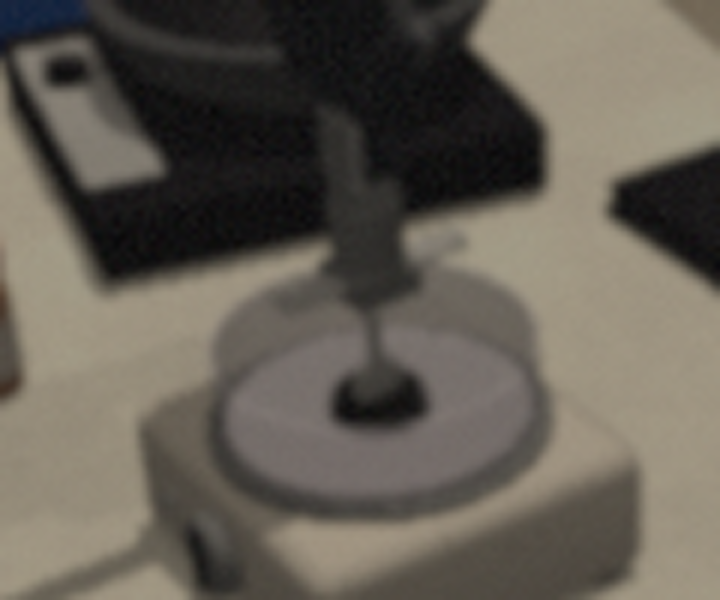

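View pics/wrist6.png

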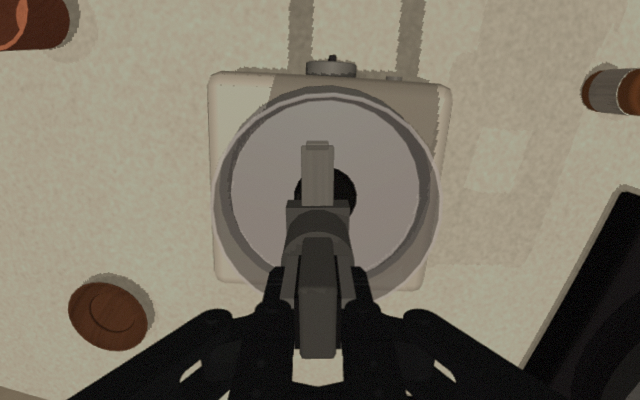

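The scene and side pictures show the hub just above the pin, still about 7 mm short in tool x. I'll centre and level.

```bash
python3 -m crank '[[-0.5,0,0,0.3,-0.2,-0.12,-1],[0,-0.3,0,0.3,0,-0.12,-1],[0,0,0,0,0,0,-1],[0,0,0,0,0,0,-1],[0,0,0,0,0,0,-1],[0,0,0,0,0,0,-1],[0,0,0,0,0,0,-1],[0,0,0,0,0,0,-1],[0,0,0,0,0,0,-1],[0,0,0,0,0,0,-1]]'
python3 -c "
from h import *
s=r.sense();T=tool(s);print(T[:3,3],s['tcp_rot'],intool(T,[522.8,146.4,240]),s['contact_force'],s['wrist_torque'])"
```

```text
clock: 10.55
eef_pos: [523.0, 147.0, 234.2]
tcp_rot: [-1.575, -0.003, 1.846]
contact_force: [-0.5, 0.6, -1.4]
opening: 0.161
[523.00682868 147.04617118 234.20821879] [-1.57504397 -0.00281044  1.84625251] [[-0.54927716 -5.79488747  0.35016961]] [-0.51676172  0.5735061  -1.41658693] [ 9.56089961e-05 -4.49854534e-02 -5.66260225e-03]
```

```bash
python3 -m crank '[[0,0,0,-0.05,0.7,0.03,-1],[0,0,0,0,0.7,0,-1],[0,0,0,0,0.7,0,-1],[0,0,0,0,0.6,0,-1],[0,0,0,0,0,0,-1],[0,0,0,0,0,0,-1],[0,0,0,0,0,0,-1],[0,0,0,0,0,0,-1],[0,0,0,0,0,0,-1],[0,0,0,0,0,0,-1]]'
python3 -c "
from h import *
s=r.sense();T=tool(s);print(T[:3,3],s['tcp_rot'],intool(T,[522.8,146.4,240]),s['contact_force'],s['wrist_torque'])"
```

```text
clock: 11.38
eef_pos: [522.5, 146.3, 203.3]
tcp_rot: [-1.573, -0.003, 1.846]
contact_force: [-0.0, -0.3, -1.1]
opening: 0.159
[522.48196868 146.27652954 203.31610968] [-1.57332645 -0.00280261  1.84608394] [[  0.13518347 -36.68267883  -0.43243176]] [-0.02652971 -0.30980934 -1.14297913] [ 0.0489355  -0.03723751  0.01053417]
```

```bash
python3 -m crank '[[0,0,0,0,0.1,-0.03,-1],[0,0,0,0,0.1,0,-1],[0,0,0,0,0.1,0,-1],[0,0,0,0,0.1,0,-1],[0,0,0,0,0.1,0,-1],[0,0,0,0,0.1,0,-1],[0,0,0,0,0,0,-1],[0,0,0,0,0,0,-1],[0,0,0,0,0,0,-1],[0,0,0,0,0,0,-1]]'
python3 -c "
from h import *
s=r.sense();T=tool(s);print(T[:3,3],s['tcp_rot'],intool(T,[522.8,146.4,240]),s['contact_force'],s['wrist_torque'])"
```

```text
clock: 12.22
eef_pos: [523.2, 146.5, 197.3]
tcp_rot: [-1.575, -0.003, 1.846]
contact_force: [0.9, 0.4, -1.5]
opening: 0.156
[523.22389615 146.51238223 197.34703248] [-1.57468574 -0.00279885  1.84608939] [[  0.12645568 -42.65416348   0.27258598]] [ 0.87939091  0.38148336 -1.4731023 ] [-0.01309785  0.02912647 -0.07736449]
```

There is no vertical resistance with the foot about 127 mm high, so the pin has entered the bore. I'll go on down.

```bash
python3 -m crank '[[0,0,0,0,0.15,-0.03,-1],[0,0,0,0,0.15,0,-1],[0,0,0,0,0.15,0,-1],[0,0,0,0,0.15,0,-1],[0,0,0,0,0.15,0,-1],[0,0,0,0,0.15,0,-1],[0,0,0,0,0.15,0,-1],[0,0,0,0,0,0,-1],[0,0,0,0,0,0,-1],[0,0,0,0,0,0,-1]]'
python3 -c "
from h import *
s=r.sense();T=tool(s);print(T[:3,3],s['tcp_rot'],intool(T,[522.8,146.4,240]),s['contact_force'],s['wrist_torque'])"
```

```text
clock: 13.05
eef_pos: [523.5, 146.6, 185.5]
tcp_rot: [-1.574, -0.003, 1.846]
contact_force: [-0.3, -0.1, -1.6]
opening: 0.159
[523.45651174 146.58110684 185.47184545] [-1.57424924 -0.00278692  1.8460767 ] [[  0.15612836 -54.52995763   0.49273742]] [-0.29947979 -0.05511984 -1.56768267] [-0.0099752   0.02059813 -0.03207564]
```

```bash
python3 -m crank '[[0,0,0,0,0.05,-0.04,-1],[0,0,0,0,0.05,0,-1],[0,0,0,0,0.05,0,-1],[0,0,0,0,0.05,0,-1],[0,0,0,0,0.05,0,-1],[0,0,0,0,0.05,0,-1],[0,0,0,0,0,0,-1],[0,0,0,0,0,0,-1],[0,0,0,0,0,0,-1],[0,0,0,0,0,0,-1]]'
python3 -c "
from h import *
s=r.sense();T=tool(s);print(T[:3,3],s['tcp_rot'],intool(T,[522.8,146.4,240]),s['contact_force'],s['wrist_torque'])"
```

```text
clock: 13.88
eef_pos: [523.8, 146.7, 182.4]
tcp_rot: [-1.574, -0.003, 1.846]
contact_force: [-0.0, -0.2, -0.3]
opening: 0.163
[523.75802203 146.71434791 182.37857146] [-1.57410339 -0.0028452   1.84607455] [[  0.12183659 -57.62433155   0.81683383]] [-0.04673399 -0.16641822 -0.28866374] [ 0.0126325   0.07702796 -0.04689492]
```

```bash
python3 -m crank '[[0,0,0,0,0.05,0.06,-1],[0,0,0,0,0.05,0,-1],[0,0,0,0,0.05,0,-1],[0,0,0,0,0.05,0,-1],[0,0,0,0,0,0,-1],[0,0,0,0,0,0,-1],[0,0,0,0,0,0,-1],[0,0,0,0,0,0,-1],[0,0,0,0,0,0,-1],[0,0,0,0,0,0,-1]]'
python3 -c "
from h import *
s=r.sense();T=tool(s);print(T[:3,3],s['tcp_rot'],intool(T,[522.8,146.4,240]),s['contact_force'],s['wrist_torque'])"
```

```text
clock: 14.72
eef_pos: [523.5, 146.7, 180.3]
tcp_rot: [-1.575, -0.003, 1.846]
contact_force: [0.3, 0.5, -1.6]
opening: 0.161
[523.4753176  146.65310003 180.26284169] [-1.57492328 -0.00285549  1.84606628] [[  0.11056318 -59.73954341   0.47214973]] [ 0.29087458  0.47346533 -1.64890369] [ 0.01246833  0.03623131 -0.03190359]
```

The foot is about 110 mm up, already below the tang top (114), with no resistance. The tang seems to be in the slot, so I carry on carefully.

```bash
python3 -m crank '[[0,0,0,0,0.05,0.05,-1],[0,0,0,0,0.1,0,-1],[0,0,0,0,0.1,0,-1],[0,0,0,0,0.1,0,-1],[0,0,0,0,0.1,0,-1],[0,0,0,0,0,0,-1],[0,0,0,0,0,0,-1],[0,0,0,0,0,0,-1],[0,0,0,0,0,0,-1],[0,0,0,0,0,0,-1]]'
python3 -c "
from h import *
s=r.sense();T=tool(s);print(T[:3,3],s['tcp_rot'],intool(T,[522.8,146.4,240]),s['contact_force'],s['wrist_torque'])"
```

```text
clock: 15.55
eef_pos: [522.9, 146.5, 175.2]
tcp_rot: [-1.575, -0.003, 1.846]
contact_force: [-0.5, 0.3, -1.3]
opening: 0.162
[522.93977834 146.49870468 175.1763857 ] [-1.57481877 -0.00284779  1.84605841] [[  0.12760712 -64.82363833  -0.09940513]] [-0.46742194  0.34736226 -1.33536549] [ 0.00266922  0.01968248 -0.01618609]
```

```bash
python3 -m crank '[[0,0,0,0,0.05,0,-1],[0,0,0,0,0.05,0,-1],[0,0,0,0,0.05,0,-1],[0,0,0,0,0.05,0,-1],[0,0,0,0,0.05,0,-1],[0,0,0,0,0.05,0,-1],[0,0,0,0,0.05,0,-1],[0,0,0,0,0.05,0,-1],[0,0,0,0,0.05,0,-1],[0,0,0,0,0.05,0,-1]]'
python3 - <<'E'
from h import *
s=r.sense();T=tool(s);print(T[:3,3],s['tcp_rot'],intool(T,[522.8,146.4,240]),s['contact_force'],s['wrist_torque'])
E
```

```text
clock: 16.38
eef_pos: [523.1, 146.6, 169.8]
tcp_rot: [-1.575, -0.003, 1.846]
contact_force: [0.1, -0.0, -1.4]
opening: 0.157
[523.07590309 146.56547105 169.82174812] [-1.57514753 -0.00281728  1.84606595] [[ 1.13462377e-01 -7.01788974e+01  5.13021915e-03]] [ 0.09334058 -0.02322052 -1.42481567] [ 0.02077806  0.01896062 -0.04826988]
```

```bash
python3 -m crank '[[0,0,0,0,0.04,0,-1],[0,0,0,0,0.04,0,-1],[0,0,0,0,0.04,0,-1],[0,0,0,0,0.03,0,-1],[0,0,0,0,0,0,-1],[0,0,0,0,0,0,-1],[0,0,0,0,0,0,-1],[0,0,0,0,0,0,-1],[0,0,0,0,0,0,-1],[0,0,0,0,0,0,-1]]'
python3 - <<'E'
from h import *
s=r.sense();T=tool(s);print(T[:3,3],s['tcp_rot'],s['contact_force'],s['wrist_torque'])
for n in ("wrist","scene","side"):
    im=cams.grab_frame(n)
    if n!="wrist":
        u,v=proj(n,[522,146,120])[0].astype(int); im=cv2.resize(im[v-50:v+50,u-60:u+60],None,fx=6,fy=6,interpolation=cv2.INTER_CUBIC)
    cv2.imwrite(f"pics/{n}7.png",im)
E
```

```text
clock: 17.22
eef_pos: [523.2, 146.6, 169.4]
tcp_rot: [-1.576, -0.003, 1.846]
contact_force: [-0.8, -0.7, 3.8]
opening: 0.156
[523.15184433 146.566515   169.40928875] [-1.57553873 -0.00276492  1.84608083] [-0.7543624  -0.6752683   3.76210372] [-0.13766152  0.28984244 -0.01793226]
```

View pics/scene7.png

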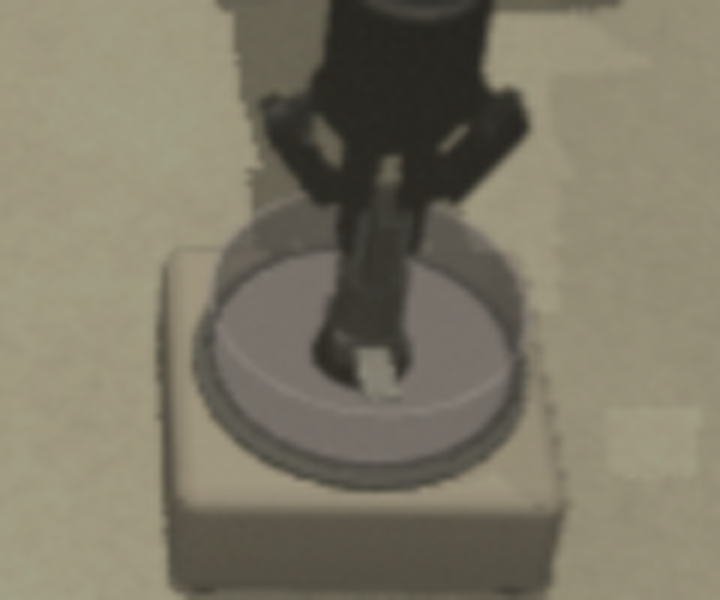

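View pics/side7.png

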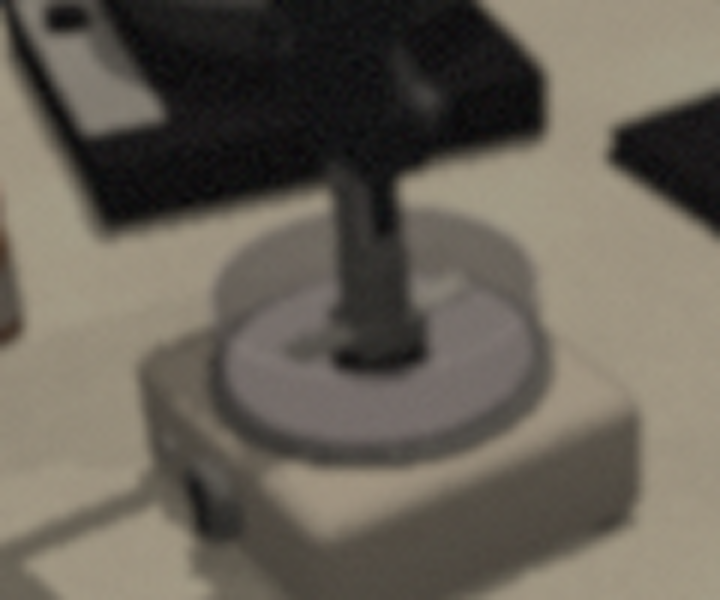

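View pics/wrist7.png

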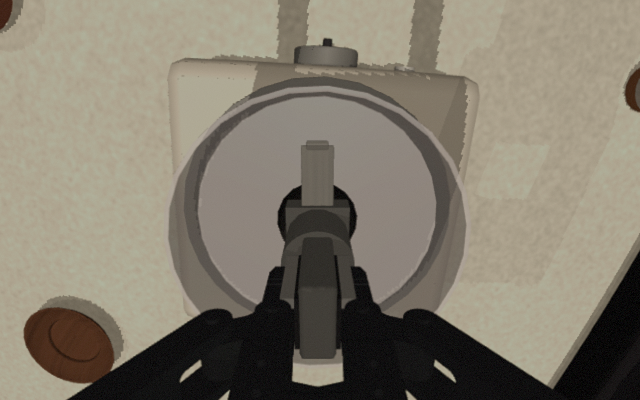

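The force rose to about 5 N over the baseline at TCP z = 169.4, so the foot is about 99.3 mm up, the seat height, and the hub sits on the black boss. I'll let go and back straight up.

```bash
python3 -m crank '[[0,0,0,0,0,0,-0.5],[0,0,0,0,0,0,0],[0,0,0,0,0,0,0.6],[0,0,0,0,0,0,0.6],[0,0,0,0,0,0,0.6],[0,0,0,0,0,0,0.6],[0,0,0,0,-0.3,0,0.6],[0,0,0,0,-0.6,0,0.6],[0,0,0,0,-1,0,0.6],[0,0,0,0,-2,0,0.6]]'
python3 -m crank '[[0,0,0,0,-3,0,0.8],[0,0,0,0,-3,0,0.8],[0,0,0,0,-2,0,0.8],[0,0,0,0,-1,0,0.8],[0,0,0,0,0,0,0.8],[0,0,0,0,0,0,0.8],[0,0,0,0,0,0,0.8],[0,0,0,0,0,0,0.8],[0,0,0,0,0,0,0.8],[0,0,0,0,0,0,0.8]]'
python3 - <<'E'
from h import *
s=r.sense();T=tool(s);np.save("w8.npy",T);print(T[:3,3],s['tcp_rot'],s['contact_force'])
for n in ("wrist","scene","side"):
    im=cams.grab_frame(n)
    if n!="wrist":
        cv2.imwrite(f"pics/{n}8f.png",im)
        u,v=proj(n,[522,146,120])[0].astype(int); im=cv2.resize(im[v-50:v+50,u-60:u+60],None,fx=6,fy=6,interpolation=cv2.INTER_CUBIC)
        print(u,v)
    cv2.imwrite(f"pics/{n}8.png",im)
E
```

```text
clock: 18.2
eef_pos: [521.2, 145.9, 206.6]
tcp_rot: [-1.57, -0.003, 1.846]
contact_force: [-0.6, 0.4, 0.1]
opening: 0.8
clock: 19.03
eef_pos: [521.4, 145.7, 308.4]
tcp_rot: [-1.576, -0.003, 1.846]
contact_force: [-0.5, 0.5, -0.5]
opening: 0.902
[521.3500439  145.68670493 308.42936332] [-1.57606082 -0.00279417  1.8461014 ] [-0.46379759  0.45326926 -0.52831745]
381 195
271 174
```

View pics/scene8.png

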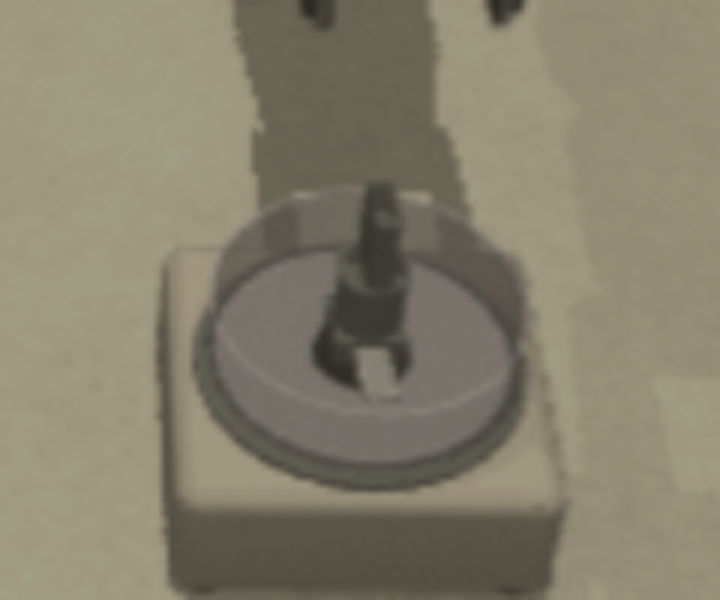

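View pics/side8.png

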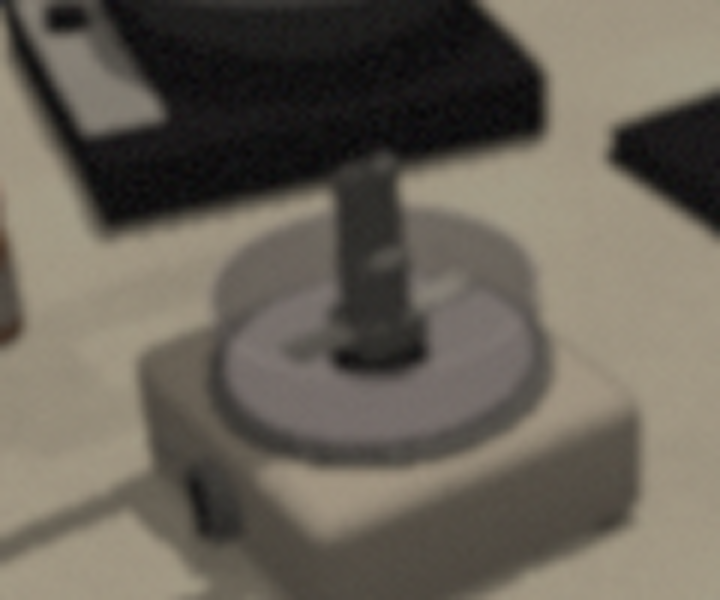

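View pics/wrist8.png

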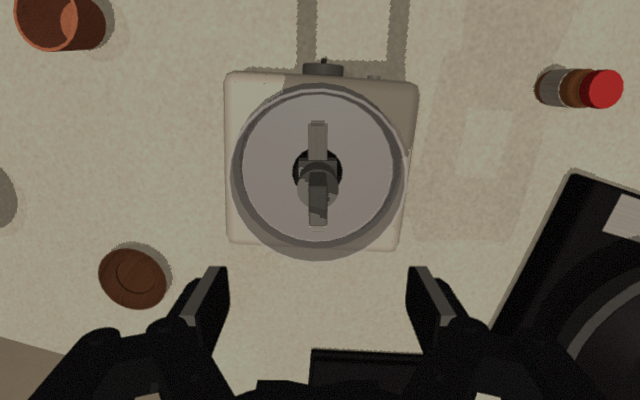

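The blade stands free and upright on the boss in all three views. I'll check the height of the fin top, which should be 195, and compare it with the pin and bystanders.

```bash
python3 - <<'E'
from h import *
S=(379/6+321,190/6+145);D=(366/6+211,163/6+124)
print("fin top tri",tri("scene",S,"side",D))
T=np.load("w8.npy")
print(proj("wrist",[[522.7,146.1,195],[522.7,146.1,209]],T))
a=cv2.imread("pics/scene0.png");b=cv2.imread("pics/scene8f.png")
print("scene changed at:",[cv2.boundingRect(c) for c in cv2.findContours((cv2.blur(cv2.absdiff(a,b),(3,3)).max(2)>25).astype(np.uint8),cv2.RETR_EXTERNAL,cv2.CHAIN_APPROX_SIMPLE)[0] if cv2.contourArea(c)>15])
im=cv2.imread("pics/wrist8.png")[155:235,285:350];cv2.imwrite("pics/w8z.png",cv2.resize(cv2.convertScaleAbs(im,alpha=2),None,fx=7,fy=7,interpolation=cv2.INTER_CUBIC))
E
```

```text
fin top tri (array([526.48481531, 144.97738624, 199.60527802]), np.float64(4.312246086818129))
[[317.29258519 205.59774137]
 [317.35344409 212.11481068]]
scene changed at: [(272, 209, 24, 35), (513, 154, 24, 15), (510, 57, 57, 80), (359, 47, 151, 164), (335, 40, 39, 46), (409, 35, 26, 31), (368, 21, 6, 10), (530, 10, 8, 23), (532, 0, 54, 56), (500, 0, 8, 10), (423, 0, 13, 27), (356, 0, 71, 50)]
```

View pics/w8z.png

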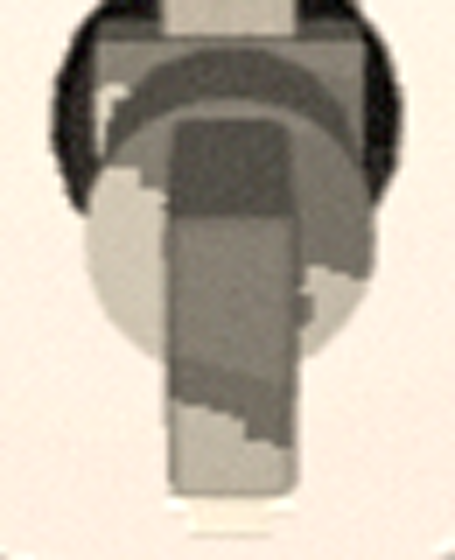

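The fin top's centre lies at pixel (318.1,205.6). A fully seated unit predicts (317.3,205.6), and one riding on the tang (317.4,212.1), so it is home. In the scene picture only the blade's old place, the bowl and the arm have changed.

```bash
python3 -c "
from rig import r,order
print(r.sense()['clock']); print(order.sign_off())"
```

```text
19.1833
the job is handed in; nothing more can be done
None
```

The chopping blade is fitted in the food processor and let go, and I handed the job in at 19.2 s; no verdict is reported.

**What I did:** I measured the pin and the tang's angle (about 0.275 rad) with the wrist camera and gripped the blade by its fin. I turned it to the tang's angle before lowering it over the pin. The slot found the flats without any searching turn, and the unit met the boss at the seat height with about 5 N of force. I then opened the gripper and backed straight up.

**Last checks:**
- **Seated:** in the wrist picture the fin top is at row 205.6. That is exactly what a fully home unit predicts; one resting on the tang would show at row 212.1.
- **Position:** the fin centre is within about 1 pixel of the pin axis, and the unit stands upright and free.
- **Other things:** the scene picture shows no change in any bystander.

**One check agreed only roughly:** locating the fin top from the scene and side pictures gave a height of 199.6 mm against the expected 195 mm. The two rays missed each other by 4.3 mm, so I trusted the wrist picture and the height at which contact was felt.

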